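# Set the insulation tester's selector and press test

### The arm

A 6-joint arm with a two-finger parallel gripper is mounted at the origin on the work surface. World frame = base frame: x ahead of the robot, y to its left, z up, the work surface at z = 0. Lengths are in mm, angles in rad, forces in N, time in s.
With the tool pointing down it reaches from about 275 to 825 mm from the base axis. Payload 5.2 kg.
Tool frame: the origin (TCP) lies at the very end of the fingers, on their centre line; the grasp point (between the pads) lies 19 mm behind it; z points along the fingers, y is the direction in which the jaws open and shut (so a half turn about z gives the same grasp; the last joint's range is limited). The gripper opens to 93 mm and grips with 3 to 60 N. Pads are 15 mm wide; open, the fingers measure 128 mm over their backs; the gripper's body (75 mm by 188 mm) begins 65 mm behind the grasp point.
Start: joints at [-1.537, 0.259, 1.535, -0, 1.348, -0.203], TCP at [129.047, -534.651, 218.653] pointing down, gripper open.
Joint ranges: [-3.14, 3.14], [-0.91, 2.08], [0.19, 2.58], [-1.22, 4.36], [0.22, 2.71], [-3.12, 3.12]. Speed limits (rad/s): [2.57, 2.57, 3.14, 3.14, 3.14, 3.14].

### API

Orientations are given as [roll, pitch, yaw] about the fixed x, y, z axes, in that order (R = Rz(yaw) Ry(pitch) Rx(roll)).
In Python, from bench import robot gives the robot as it stands. The module is installed in compiled form; this text tells all that it offers. Calls block until the motion is done:
- robot.move_ptp(position, orientation): joint-space move of the TCP to a pose.
- robot.move_linear(position, ori=None, speed=150, f_stop=None): straight line of the TCP; ori=None keeps the orientation; speed is the mean speed in mm/s. With f_stop (N) it stops when the force on the tool has changed by that much, and returns True; else False.
- robot.move_j(angles): joint-space move.
- robot.move_gripper(opening): opening from 0.0 (shut) to 1.0 (fully open); the grip force is fixed at half the most; returns when the fingers have stopped.
- robot.sleep(seconds).
- robot.inverse_kinematics(position, orientation): joint angles nearest the present ones, or None.
- robot.get_image(name): name is "scene" or "side" or "wrist"; returns a dict with "img" (420x560x3 uint8, blue, green, red), "fovy" (degrees; the focal length in pixels is half the picture's height over the tangent of half this angle, whatever the lens; pixels are square), "cx", "cy" (the principal point, pixels), "k1" (the pictures are not rectified: a ray, as slopes to the right and down, at radius r is drawn at 1 + k1 r^2 times it, then the intrinsics apply), "eye" and "orientation" of the camera in the world. Camera axes: x right, y down, z forward; pixel columns grow to the right and rows downward; lengths in mm; the calibration is good to about 2 mm. A picture is of the moment at which its call begins. There is no depth.
A pose or a line that the arm cannot do raises robot.MotionError and nothing moves.
- robot.hand_in(): hands the job in, once; it reports no verdict.
Readings, each from a call of its own:
- robot.current_t(): time.
- robot.current_qpos(): joint angles.
- robot.current_joint_vel(): joint speeds.
- robot.current_joint_efforts(): joint torques, N m.
- robot.current_tcp_pos(): TCP position.
- robot.current_eef_rot(): TCP orientation.
- robot.current_contact_force(): force on the tool from outside, world axes, zero at the start.
- robot.current_ft_torque(): the same for the moment, N m.
- robot.current_gripper_width(): opening from 0.0 (shut) to 1.0 (fully open).
Only numpy, scipy, OpenCV 4.12 (cv2) and the standard library are available. Lean on these libraries where they do the work, as an engineer would, in place of code of your own. Each camera call takes 0.05 s, during which the arm holds its last target.

### The job

With a fingertip, push the tester's pointer knob round clockwise, click by click, to the fifth click from off (off, marked by the round dot at the fully anticlockwise stop, counts as zero). Then press the round test button beside the screen fully down and let it come back up. Push gently, do not pinch the knob, and leave the pliers, the reel and the carton where they are.

Things in the scene. Friction and masses are not known exactly. Their poses are not given: they have to be found in the camera images.
- tester: Insulation tester lying on its back, fixed to the bench: a blue case 250 (x) x 170 (y) x 56 mm high with a flat grey panel on top. Origin at the centre of its underside; x points to the screen end (away from the robot at yaw 0), y to the left as seen from the robot, z up.
- selector_axis (a point): Point on the panel (56 mm above the bench) where the selector's vertical axis passes, 40 mm from the tester's centre towards its near end; axes as the tester's. Round it, on a circle of radius 57 mm, lie eight flat black marks 30 degrees apart: a round dot for off, then seven short lines clockwise.
- selector (a joint): Selector angle in rad, clockwise from above. 0 at off (fully anticlockwise stop): the nose then points 105 degrees anticlockwise of the tester's x. A click every 0.524 rad (30 degrees), the fifth at 2.618, the last (stop) at 3.665. Starts at off, click 1 or 2. Pushed past half-way between clicks (about 3 N at 33 mm from the axis) it snaps on to the next and stays there.
- pointer: Black pointer knob on the selector: a hub of radius 15 mm with one straight nose, 14 mm wide, reaching to 50 mm from the axis; both 30 mm high above the panel (the nose's underside is 4 mm above it), a white line along the nose's top. Origin on the axis at panel height; x along the nose, z up. It turns when pushed on the nose's flank.
- pointer_end (a point): End of the nose at its top: 50 mm from the axis, 30 mm above the panel.
- test_button (a joint): Travel of the test button in m: 0 up, 0.006 fully down; a spring pushes it back, about 5 N fully down.
- test_button_top (a point): Centre of the top face of the test button when up, a grey round cap of radius 14 mm in a black collar on the panel, beside the screen on the tester's +y side; pressed straight down. It moves with the cap.
- pliers: Loose side cutters, about 190 mm long and 16 mm high, beside the tester. Origin on the underside, half-way along. Leave alone.
- reel: Loose metal reel of solder standing on end, 54 mm across and 38 mm high. Origin at the centre of its underside. Leave alone.
- carton: Loose closed cardboard box 70 x 100 x 40 mm high, beyond the tester. Origin at the centre of its underside. Leave alone.

How it is judged:
By the outcome, as a careful person would: the job done as asked, in the order asked, and still so for the second after the job is handed in, with the robot touching nothing.
It also fails if it takes over 45 s, if anything falls off the work surface, if the arm or the gripper's body presses on something with over 40 N, if the wrist force passes 120 N, or if a joint passes its speed limit or range.

## Working session

There is one attempt and no reset: what is moved stays moved. The work goes in short steps, each a Python script; the robot and the scene stay as the last script left them, time stands still between calls to the robot, and variables do not carry over. Pictures are saved under pics/ and viewed, and the job is handed in when it is done.

```bash
mkdir -p pics
cat > h.py <<'E'
import numpy as np, cv2, json
from scipy.spatial.transform import Rotation as R
def rot(o): return R.from_euler('xyz',o).as_matrix()
def K(c):
    h,w=c['img'].shape[:2]; f=h/2/np.tan(np.radians(c['fovy'])/2); return f
def ray(c,u,v):
    f=K(c); d=np.array([(u-c['cx'])/f,(v-c['cy'])/f]); s=d.copy()
    for _ in range(30): s=d/(1+c['k1']*(s@s))
    return rot(c['orientation'])@np.array([s[0],s[1],1.])
def plane(c,u,v,z):
    r=ray(c,u,v); e=np.array(c['eye']); return e+r*(z-e[2])/r[2]
def proj(c,p):
    q=rot(c['orientation']).T@(np.array(p,float)-np.array(c['eye'])); s=q[:2]/q[2]
    s=s*(1+c['k1']*(s@s)); return s*K(c)+[c['cx'],c['cy']]
def meet(c1,p1,c2,p2):
    r1,r2=ray(c1,*p1),ray(c2,*p2); e1,e2=np.array(c1['eye']),np.array(c2['eye'])
    t=np.linalg.lstsq(np.c_[r1,-r2],e2-e1,rcond=None)[0]
    a,b=e1+t[0]*r1,e2+t[1]*r2; return (a+b)/2,np.linalg.norm(a-b)
E
python3 - <<'E'
from bench import robot
from h import *
import pickle
for n in ['scene','side','wrist']:
    c=robot.get_image(n); pickle.dump(c,open(f'{n}0.pkl','wb')); cv2.imwrite(f'pics/{n}0.png',c['img'])
    print(n,c['fovy'],c['cx'],c['cy'],c['k1'],c['eye'],c['orientation'])
print(robot.current_t(),robot.current_eef_rot())
E
```

```text
scene 46.13196920868512 280.23654864820276 196.55982841692912 -0.13999839627946029 [1238.09096824  587.73441684  920.15042699] [-2.38744868 -0.01805956  2.28755069]
side 49.23032880511611 280.90402964666475 209.14207556953548 -0.10542733035622236 [121.2540067  632.81067167 626.21366156] [-2.17157172 -0.01286405 -2.4209635 ]
wrist 63.89599305136851 278.52688120518684 210.33568473060606 -0.03084393990065026 [ 206.46648482 -515.95660374  383.73594368] [ 2.85213405e+00  1.31462103e-03 -1.33373287e+00]
0.15 [-3.14026794e+00 -2.48757518e-04  2.36812926e-01]
```

View pics/scene0.png

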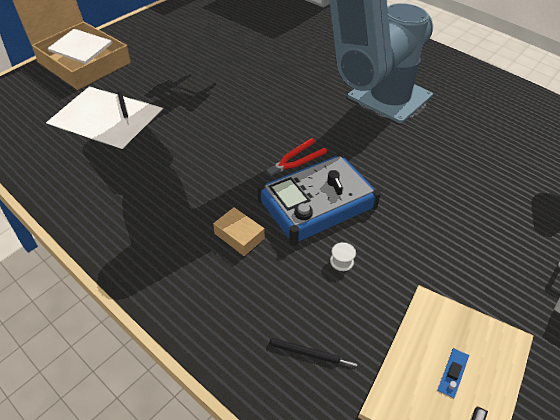

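View pics/side0.png

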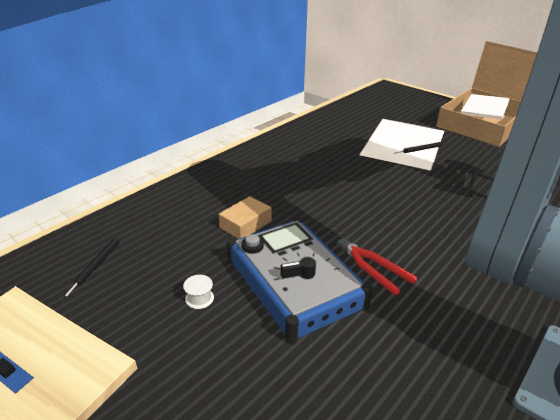

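View pics/wrist0.png

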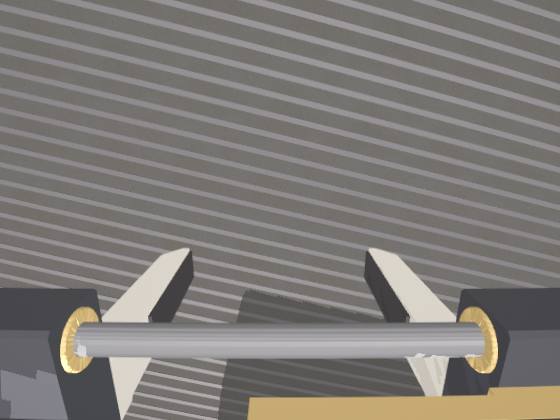

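The scene view shows the tester near (320,195), with the knob at (335,182) and the button at (303,210). In the side view the knob is at about (300,268), the button at (252,242) and the off dot at (285,290). I'll enlarge both.

Run:
```python
from h import *
a=cv2.imread('pics/scene0.png')[145:250,250:390]; b=cv2.imread('pics/side0.png')[210:350,215:385]
cv2.imwrite('pics/sc_c.png',cv2.resize(a,None,fx=5.6,fy=5.6,interpolation=cv2.INTER_CUBIC)[:600,:800])
cv2.imwrite('pics/si_c.png',cv2.resize(b,None,fx=4.2,fy=4.2,interpolation=cv2.INTER_CUBIC)[:600,:800])
```

```text
(no output)
```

View pics/sc_c.png

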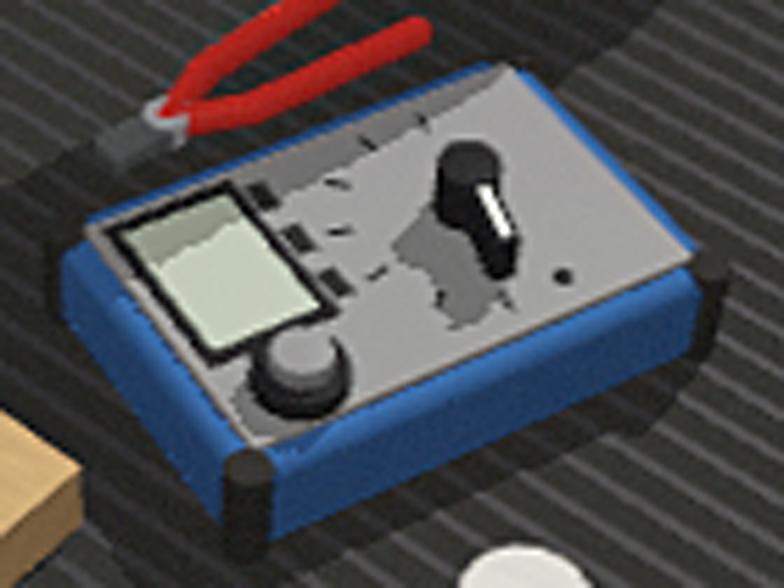

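View pics/si_c.png

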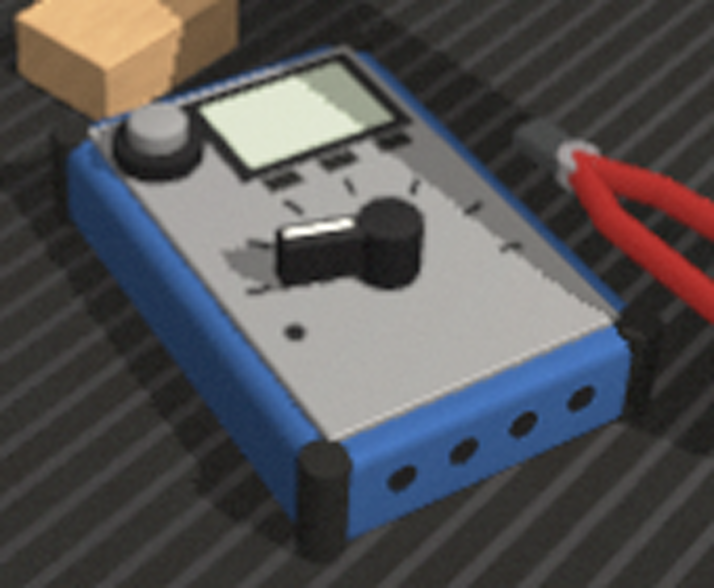

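The marks in the side crop run clockwise: dot (295,332), 1 (258,290), 2 (258,245), 3 (293,207), 4 (350,187), 5 (415,187), 6 (473,208), 7 (510,246). The scene crop shows the same dot and lines. The nose points somewhere around click 1 or 2. Next I'll fit the marks and compute the angles.

```bash
cat > m.py <<'E'
from h import *
import pickle
from scipy.optimize import least_squares
sc=pickle.load(open('scene0.pkl','rb')); si=pickle.load(open('side0.pkl','rb'))
S=lambda x,y:(250+(x+.5)/5.6-.5,145+(y+.5)/5.6-.5)
D=lambda x,y:(215+(x+.5)/4.2-.5,210+(y+.5)/4.2-.5)
side={0:(295,332),1:(258,290),2:(258,245),3:(293,207),4:(350,187),5:(415,187),6:(473,208),7:(510,246)}
scn={0:(563,277),1:(508,300),2:(440,297),3:(377,272),4:(340,231),5:(338,183),6:(368,144),7:(422,122)}
def fit(obs):
    P=[(k,p[:2]) for k,p in obs]
    def res(x): 
        return np.concatenate([x[:2]+57*np.array([np.cos(x[2]+np.radians(105-30*k)),np.sin(x[2]+np.radians(105-30*k))])-p for k,p in P])
    return least_squares(res,[*np.mean([p for k,p in P],0),0.3],loss='soft_l1')
a=[(k,plane(si,*D(*v),56)) for k,v in side.items()]; b=[(k,plane(sc,*S(*v),56)) for k,v in scn.items()]
if __name__=='__main__':
    for o in (a,b,a+b):
        f=fit(o); print(f.x,np.degrees(f.x[2]),np.abs(f.fun).max())
    f=fit(a+b).x; ax=f[:2]
    # button top, nose ends
    # panel corners, z 56
    for v in [(88,130),(345,47),(622,320),(330,440)]: print('side corner',plane(si,*D(*v),56))
    for v in [(90,225),(505,65),(695,255),(262,445)]: print('sc corner',plane(sc,*S(*v),56))
    # white line ends z=86
    for c,q in ((si,[D(282,235),D(352,221)]),(sc,[S(505,233),S(483,188)])):
        for p in q:
            w=plane(c,*p,86)[:2]-ax; print('line',np.linalg.norm(w),np.degrees(np.arctan2(w[1],w[0])-f[2]))
    print('button',meet(si,D(157,122),sc,S(300,350)))
    c,s=np.cos(f[2]),np.sin(f[2]); M=np.array([[c,-s],[s,c]])
    bt=meet(si,D(157,122),sc,S(300,350))[0]
    print('button local', M.T@(bt[:2]-ax)-[40,0], 'tester centre', ax+M@[40,0])
E
python3 m.py
```

```text
[ 4.92408281e+02  1.27514326e+02 -3.29175427e-01] -18.86036266257552 1.2426261235219727
[ 4.90971607e+02  1.29210083e+02 -3.30592831e-01] -18.94157395097143 1.123784875454703
[ 4.91724598e+02  1.28478800e+02 -3.30475161e-01] -18.934831961538453 1.8738294100753592
side corner [658.48486646 147.31189307  56.        ]
side corner [611.02735086  12.92955103  56.        ]
side corner [397.31337862  86.12764847  56.        ]
side corner [446.32901295 220.68103758  56.        ]
sc corner [609.7373438   13.38781068  56.        ]
sc corner [401.70239636  86.71175156  56.        ]
sc corner [445.42599607 222.60233906  56.        ]
sc corner [656.05819331 150.26917758  56.        ]
line 47.41505343385216 74.50046464239261
line 16.310338501537167 68.40789277284217
line 46.25534626456235 75.96457488825381
line 18.243614481345105 77.32949413186164
button (array([619.96967346, 139.33203377,  76.35757419]), np.float64(0.42063616190222747))
button local [77.78371847 51.88051302] tester centre [529.56012891 115.49909974]
```

The two views agree: the axis is at (491.7,128.5), the tester yaw is -18.9° and the nose is at about +75°, so the knob is at click 1. The button is at (620,139), with its top at about z 76. I'll push four clicks along an arc with the closed fingertip, turning the tool with the nose.

```bash
cat >> h.py <<'E'
AX=np.array([491.7,128.5]); YAW=-0.3305
def tool(k,off=14.5,r=37.,z=68.,back=0.):
    th=YAW+np.radians(105-30*k+back)
    u=np.array([np.cos(th),np.sin(th)]); n=np.array([-u[1],u[0]])
    p=AX+r*u+off*n; y=th+np.pi/2
    return [*p,z],[np.pi,0,y]
E
python3 - <<'E'
from bench import robot
from h import *
import pickle
robot.move_gripper(0.0)
p,o=tool(1,off=28,z=150); robot.move_ptp(p,o); print(robot.current_t(),robot.current_qpos())
p,o=tool(1,off=28); print(robot.move_linear(p,o,speed=120,f_stop=10)); print(robot.current_tcp_pos(),robot.current_contact_force(),robot.current_t())
for n in ['scene','side']:
    c=robot.get_image(n); cv2.imwrite(f'pics/{n}1.png',cv2.resize(c['img'][130:360,200:440] ,None,fx=2.5,fy=2.5,interpolation=cv2.INTER_CUBIC))
E
```

```text
4.4083 [ 1.26997144e-01  2.62130733e-01  1.70763509e+00 -2.17986799e-04
  1.17159264e+00 -8.50123083e-01]
False
[489.6760479  174.77289958  68.47560908] [ 0.55284946  0.29854849 -0.58009129] 5.2417
```

View pics/side1.png

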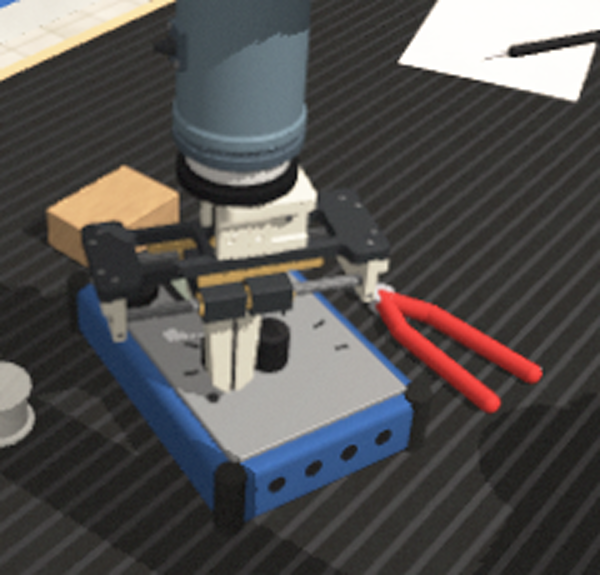

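View pics/scene1.png

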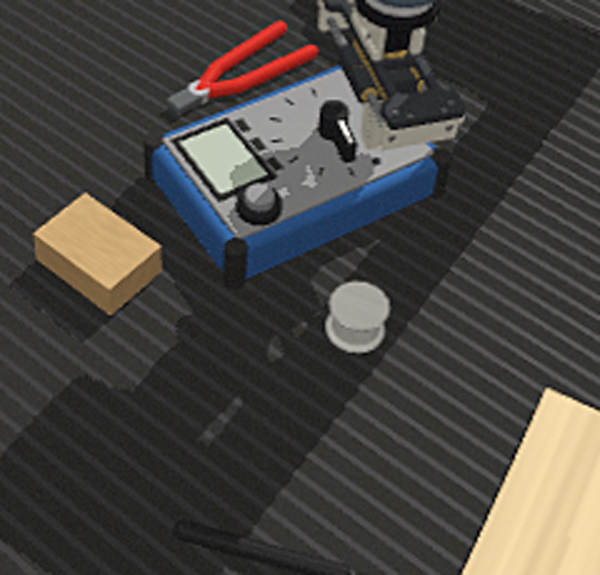

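The closed fingertip stands clear of the nose on its anticlockwise side, at about (230,360) in the side crop, and the knob has not moved. I'll push to click 2 first and watch the force.

Run:
```python
from bench import robot
from h import *
for b in [0,-8,-16,-24]:
    p,o=tool(1,back=b); s=robot.move_linear(p,o,speed=25,f_stop=15)
    print(b,s,np.round(robot.current_contact_force(),1),round(robot.current_t(),2))
    if s: break
for n in ['scene','side']:
    c=robot.get_image(n); cv2.imwrite(f'pics/{n}2.png',cv2.resize(c['img'][140:300,240:400] ,None,fx=3.6,fy=3.6,interpolation=cv2.INTER_CUBIC))
```

```text
0 False [-0.9  2.7  1.8] 6.03
-8 False [-0.4  1.2  0.6] 6.41
-16 False [-0.3  0.1  0.1] 6.78
-24 False [0.6 0.2 0.5] 7.16
```

View pics/scene2.png

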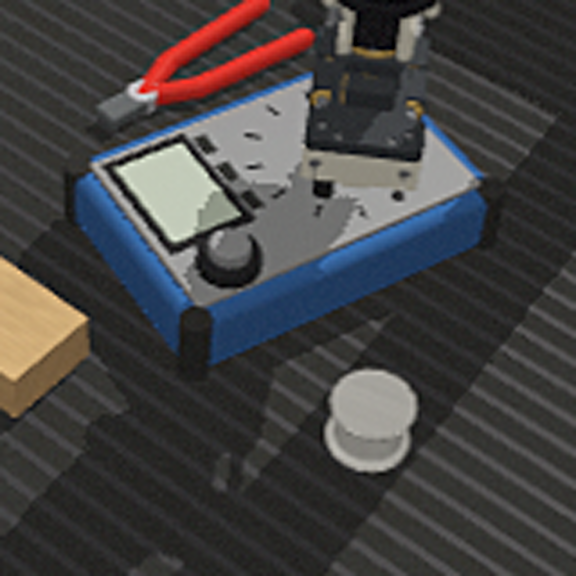

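The end of the nose shows at (320,185), in line with mark 2 at (320,210), so it is at click 2. The forces are low, so I'll go on to 3, 4 and 5.

Run:
```python
from bench import robot
from h import *
ok=True
for k in [2,3,4]:
    for b in [-2,-9,-16,-23]:
        p,o=tool(k,back=b); s=robot.move_linear(p,o,speed=25,f_stop=15)
        print(k,b,s,np.round(robot.current_contact_force(),1),round(robot.current_t(),2))
        if s: ok=False;break
    if not ok: break
    robot.sleep(.2)
if ok:
    p,o=tool(4,back=-23,off=22); robot.move_linear(p,o,speed=40)
    p[2]=130; robot.move_linear(p,o,speed=120)
    bp=[620,139.3,125]; robot.move_ptp(bp,o)
print(robot.current_t(),robot.current_tcp_pos())
for n in ['scene','side']:
    c=robot.get_image(n); cv2.imwrite(f'pics/{n}3.png',cv2.resize(c['img'][150:310,220:380] ,None,fx=3.6,fy=3.6,interpolation=cv2.INTER_CUBIC))
```

```text
2 -2 False [-1.6  1.   1.4] 7.63
2 -9 False [-1.1  0.3  0. ] 7.97
2 -16 False [0.4 0.3 0. ] 8.32
2 -23 False [-0.6 -0.5 -0.5] 8.66
3 -2 False [-0.2  3.   0.4] 9.26
3 -9 False [-0.3  0.5 -0.2] 9.6
3 -16 False [ 0.4  0.1 -1.1] 9.94
3 -23 False [ 0.6 -0.5 -0.6] 10.28
4 -2 False [ 0.1  2.6 -1. ] 10.88
4 -9 False [ 0.9  1.  -0.3] 11.22
4 -16 False [-0.5  0.4 -0.6] 11.57
4 -23 False [0.5 0.8 0.1] 11.91
13.575 [619.27018434 139.43767409 122.83951648]
```

View pics/scene3.png

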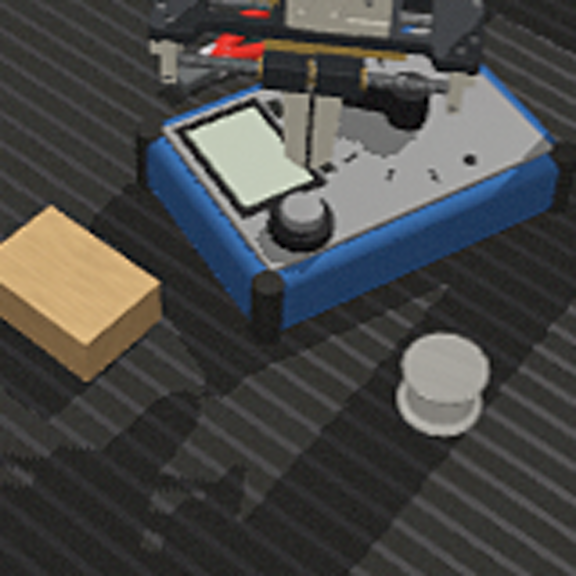

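View pics/side3.png

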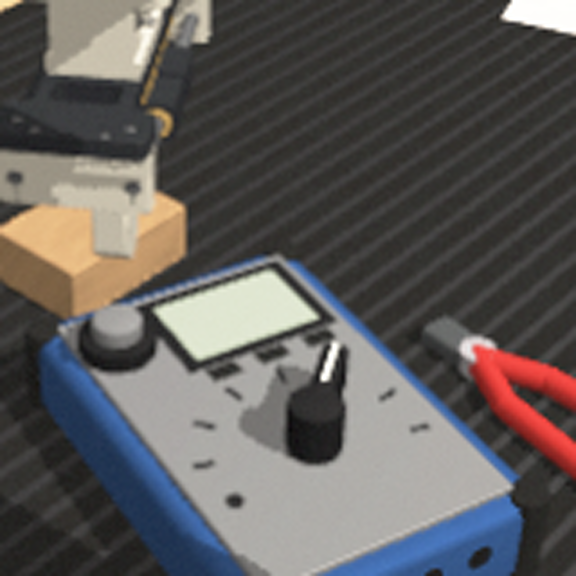

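The nose covers mark 5: in the side crop the dot and marks 1–4 show on one side of it, and 6 (388,395) and 7 (420,428) on the other. The tip stands above the button, so I'll press in small steps and read force against depth.

Run:
```python
from bench import robot
from h import *
_,o=tool(4,back=-23)
robot.move_linear([620,139.3,82],o,speed=80,f_stop=10)
print(robot.current_tcp_pos())
z=80
while z>62:
    s=robot.move_linear([620,139.3,z],o,speed=12,f_stop=None if z>78 else 14); f=robot.current_contact_force()
    print(z,s,np.round(robot.current_tcp_pos()[2],2),np.round(f,1),round(robot.current_t(),2))
    if s or f[2]>13: break
    z-=1
c=robot.get_image('side'); cv2.imwrite('pics/side4.png',cv2.resize(c['img'][150:310,220:380] ,None,fx=3.6,fy=3.6,interpolation=cv2.INTER_CUBIC))
c=robot.get_image('scene'); cv2.imwrite('pics/scene4.png',cv2.resize(c['img'][150:310,220:380] ,None,fx=3.6,fy=3.6,interpolation=cv2.INTER_CUBIC))
```

```text
[620.12062243 139.27735163  82.05619804]
80 False 80.29 [ 0.6  0.  -0.5] 14.68
79 False 79.0 [0.2 0.1 0.1] 14.93
78 False 78.18 [0.3 0.9 1.4] 15.18
77 False 77.21 [-0.4 -0.3  1.5] 15.43
76 False 76.15 [0.  0.4 2.8] 15.68
75 False 75.1 [ 0.3 -0.   3.5] 15.93
74 False 74.11 [0.5 1.  3.8] 16.18
73 False 73.13 [-0.3 -0.1  3.9] 16.43
72 False 72.31 [0.3 0.3 6.1] 16.68
71 False 72.19 [-2.1 -0.2 10.9] 16.93
70 False 72.12 [-3.2 -0.8 15.7] 17.18
```

View pics/side4.png

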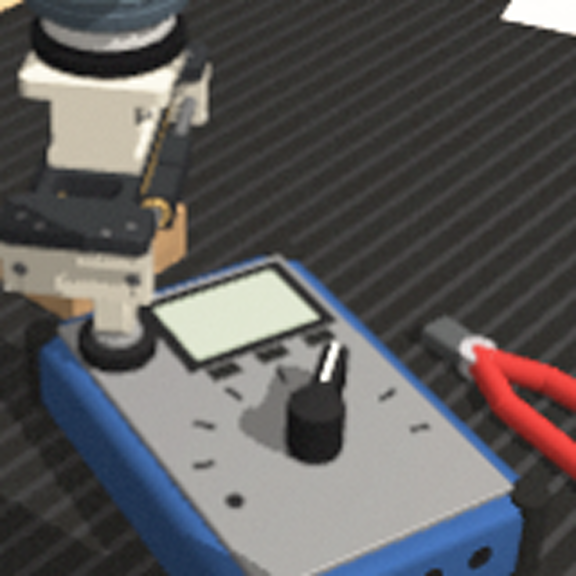

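View pics/scene4.png

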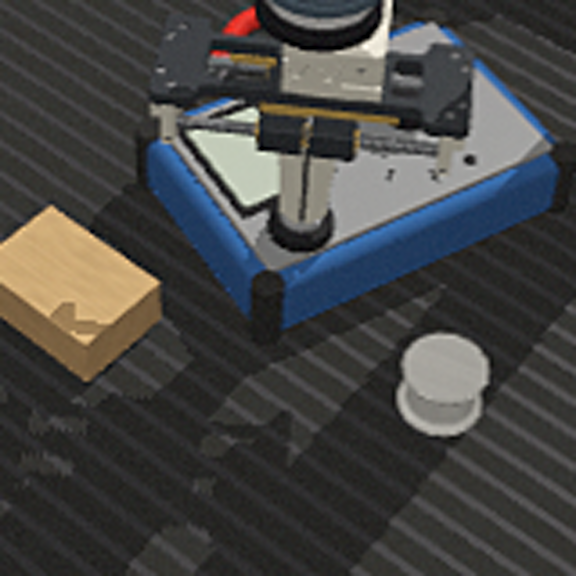

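The spring took up from z≈78.3, rose to about 5 N, and met a hard stop at z 72.2. That is 6 mm of travel, so the button is fully down. Now I'll lift off and check.

Run:
```python
from bench import robot
from h import *
import pickle
_,o=tool(4,back=-23)
robot.move_linear([620,139.3,90],o,speed=40)
robot.move_linear([620,139.3,180],o,speed=150)
robot.move_ptp([560,-220,220],o)
print(robot.current_t(),robot.current_contact_force())
for n in ['scene','side']:
    c=robot.get_image(n); pickle.dump(c,open(f'{n}5.pkl','wb'))
    cv2.imwrite(f'pics/{n}5.png',cv2.resize(c['img'][145:305,210:420],None,fx=3.6,fy=3.6,interpolation=cv2.INTER_CUBIC))
    a=pickle.load(open(f'{n}0.pkl','rb'))['img']
    pair=np.vstack([a[145:285,200:430],c['img'][145:285,200:430]])
    cv2.imwrite(f'pics/{n}_ba.png',cv2.resize(pair,None,fx=2.1,fy=2.1,interpolation=cv2.INTER_CUBIC))
```

```text
20.05 [0.50365436 0.08551124 0.00960465]
```

View pics/side5.png

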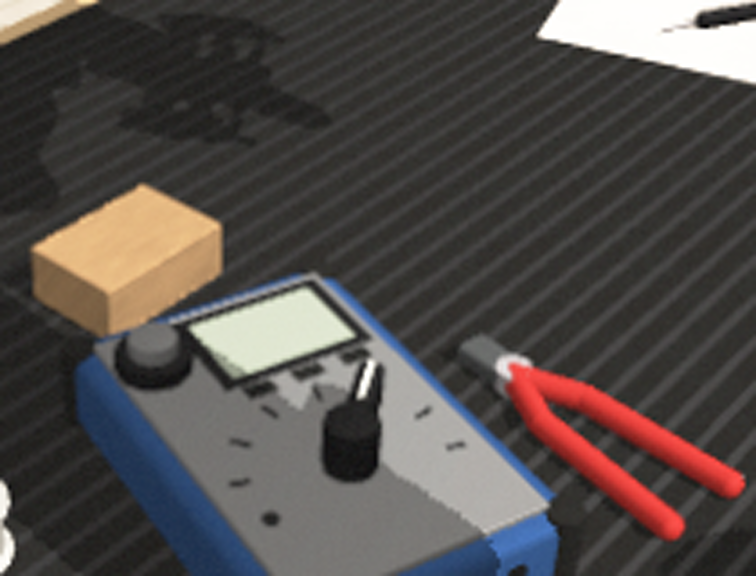

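View pics/scene_ba.png

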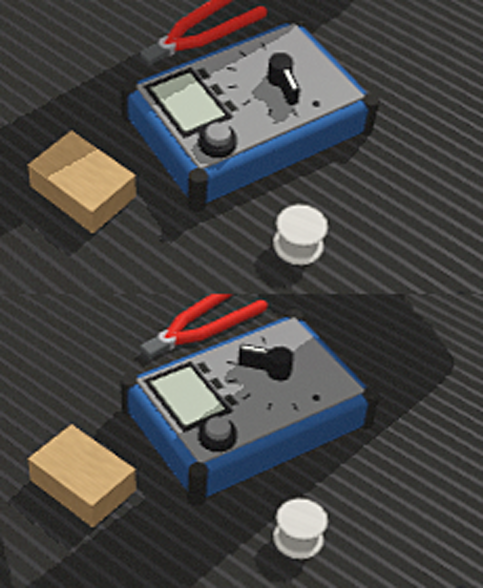

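The side view shows the nose at mark 5, between 4 (318,390) and 6 (424,411), and the cap up at (150,340). The pliers, reel and carton sit where they were before. One numeric check of the angle, then I'll hand in.

Run:
```python
from bench import robot
from h import *
import pickle
c=pickle.load(open('side5.pkl','rb'))
for p in [(373,363),(362,398)]:
    w=plane(c,210+(p[0]+.5)/3.6-.5,145+(p[1]+.5)/3.6-.5,86)[:2]-AX
    print(np.linalg.norm(w),(105-np.degrees(np.arctan2(w[1],w[0])-YAW))/30)
robot.hand_in(); print(robot.current_t())
```

```text
47.57501984477998 5.026766895495109
18.455474974070867 5.11752962854309
the job is handed in; nothing more can be done
the job is handed in; nothing more can be done
```

The knob is at the fifth click and the test button has been pressed fully down and released. I handed the job in at about 20 s on the robot's clock; no verdict is reported.

- **Knob:** It started at click 1. I pushed the nose's flank round to click 5 with the closed fingertip, pausing at each click. The readings between steps stayed at about 3 N. The last picture puts the outer end of the nose's white line at 5.03 clicks and its inner end at 5.12. The nose covers mark 5, with marks 4 and 6 visible on either side.
- **Button:** The spring began to push back at a tip height of about 78.3 mm. The force rose to about 5 N, then the tip met a hard stop at 72.2 mm, which is the full 6 mm of travel. I stopped pressing at about 16 N, and the last pictures show the cap back up.
- **Surroundings:** By eye, the pliers, reel and carton have not moved between the first and last pictures. The arm finished clear of everything, with almost no force on the tool.

**Disagreement:** The cameras put the button top at about 76.4 mm, about 2 mm below where the tip met it. This is roughly the calibration's stated accuracy, and it did not affect the press.

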